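Park the open paint jar in the jar holder and screw its cap home

ROBOT

A 7-joint arm with a two-finger parallel gripper is mounted at the origin on the work surface. World frame = base frame: x ahead of the robot, y to its left, z up, the work surface at z = 0. Lengths are in mm, angles in rad, forces in N, time in s.
With the tool pointing down it reaches from about 350 to 900 mm from the base axis. Payload 7.2 kg.
Tool frame: the origin (TCP) lies midway between the tips of the shut fingers; the grasp point (between the pads) lies 19 mm behind it; z points along the fingers, y is the direction in which the jaws open and shut (so a half turn about z gives the same grasp; the last joint's range is limited). The gripper opens to 85 mm and grips with 20 to 120 N. Pads are 22 mm wide; open, the fingers measure 114 mm over their backs; the gripper's body (76 mm by 85 mm) begins 54 mm behind the grasp point. The pads swing forward as they close: fully open they stand 13 mm farther back than shut.
Start: joints at [-1.374, 0.411, -0.013, 1.596, 0.006, 1.134, -0.082], TCP at [163.582, 603.216, 231.297] pointing down, gripper open.
Joint ranges: [-2.95, 2.95], [-0.29, 1.99], [-1.47, 1.44], [0.14, 2.54], [-1.03, 4.17], [0.13, 1.85], [-2.86, 2.86]. Speed limits (rad/s): [2.39, 2.39, 3.01, 3.01, 3.14, 3.14, 3.14].

INTERFACE

Orientations are given as a unit quaternion [x, y, z, w].
In Python, from rig import manip gives the robot as it stands.
- The arm moves only by the shell command python3 -m inch 'ROWS'. ROWS is JSON, a list of rows, each a list of 3 entries, a list of its own where there are three numbers: the finger opening in cm, from 0 to 8.54, then the shift along the world's x, y, z in cm, then the turn about the world's z in degrees. In form: [[fingers, [x, y, z], yaw], ...]. A call has 1 to 8 rows; each row shifts and turns the commanded pose from where the row before left it; what a row does not reach is not made up. A row lasts 1/12 s, in which the tool goes at most 41.7 mm and 7.16 degrees, less where a joint would pass 70% of its speed; a pose out of reach is approached as far as the arm can. A call is refused whole if a number of a shift passes 4.17 or a number of a turn 7.16, either way. A call with a gripper value outside its range is refused whole. The fingers move at their own pace and stop on an object; the grip force is fixed at half the most. Time passes only in rows, so rows that do not move let the fingers close. It gives the time, the measured TCP pose, the force and the opening at its end, in the units of the state.
- manip.sense(): the state, without advancing time (a new reading comes with each control period).
- manip.snapshot(name): name is "scene" or "side" or "wrist"; returns a dict with "img" (420x560x3 uint8, blue, green, red), "z_map" (420x560 float32, mm along the optical axis (not along the pixel's ray), 0 where there is no reading), "vfov" (degrees; the focal length in pixels is half the picture's height over the tangent of half this angle, whatever the lens; pixels are square), "cx", "cy" (the principal point, pixels), "k1" (the pictures are not rectified: a ray, as slopes to the right and down, at radius r is drawn at 1 + k1 r^2 times it, then the intrinsics apply), "camera_from_world" (4x4, takes a point from world to camera coordinates). Camera axes: x right, y down, z forward; pixel columns grow to the right and rows downward; lengths in mm; the calibration is good to about 2 mm. A picture is of the moment at which its call begins.
- manip.job_done(): hands the job in, once; it reports no verdict.
The state is a dict: "time_s": time; "q": joint angles; "joint_velocities": joint speeds; "tau": joint torques, N m; "position": TCP position; "eef_rot": TCP orientation; "contact_force": force on the tool from outside, world axes, zero at the start; "moment": the same for the moment, N m; "gripper_width": opening from 0.0 (shut) to 1.0 (fully open).
Only numpy, scipy, OpenCV 4.12 (cv2) and the standard library are available. Lean on these libraries where they do the work, as an engineer would, in place of code of your own. Each camera call takes 0.05 s, during which the arm holds its last target.

TASK

Clear up the studio table: pick up the square paint jar by its body, not by its loose cap, and set it down upright (do not drop it) on the floor of the square bay of the grey jar holder board, and let go. Then take the jar by its cap and screw the cap clockwise until it is fully home, the jar staying in the bay. Keep the jar upright throughout and leave the bottle, the tape roll and the brush where they are.

Things in the scene. Friction and masses are not known exactly. Their poses are not given: they have to be found in the camera images.
- jar: white square plastic paint jar, about 0.2 to 0.4 kg: body 50 x 50 mm, 58 mm tall with 4 mm rounded edges, straight sides to grip; its black cap sits on top on a short neck, from 62 to 86 mm above the jar's underside. Origin: centre of the underside; z up, x and y square to its sides. Loose; stands somewhere on the right-hand part of the table. A 4 mm black mark sits on the shoulder at the middle of its +x edge
- cap: the jar's captive round black ribbed screw cap, 40 mm diameter, 24 mm tall, can be turned but does not come off and does not rise. Origin: centre of its underside, 62 mm above the jar's underside, on the jar's axis; a white line on its top runs from the centre along the cap's x axis and points at the black shoulder mark when the cap is home. Do not touch it with the fingers until the jar stands in the bay
- twist (a joint): turn of the cap on the jar, rad: 0 = fully home against the stop, grows as unscrewed (counter-clockwise seen from above) to a stop at 2.8; starts between 1.7 and 2.5, so closing it usually takes two or more grasps. Turns with a light friction of about 0.05 N m and stays where it is left. A jar that stands free on the table would turn with it; in the bay the jar turns by up to about 0.25 rad until its corners meet the walls
- holder: fixed grey laminate board, 180 x 100 mm, 22 mm tall, with two blind pockets 16 mm deep: a square bay 58 x 58 mm centred 42 mm along its +x, sides along the board's x and y, and a round bay 56 mm diameter centred 45 mm along its -x (the jar does not fit there). Origin: centre of the underside; z up. It may lie at any yaw on the left-hand part of the table
- bay (a point): centre of the floor of the square bay, 6 mm above the table and 16 mm below the board's top; axes as the holder
- bottle: bystander: round closed amber glass ink bottle, 48 mm diameter, 95 mm tall; origin: centre of the underside
- tape: bystander: roll of paper tape lying flat, 90 mm outside, 66 mm inside diameter, 25 mm tall; origin: centre of the underside
- brush: bystander: flat brush about 200 mm long, lying along its x axis; origin at the middle of its underside
Things that resemble listed ones, but are neither listed nor needed, are in the scene too. Of the things like the jar, leave any that is turquoise; of the rest the smaller one is meant. There is more than one size of the holder; the one meant has the size given above.

How it is judged (in metres and radians):
On the way, in this order (a step that is already met when the one before it is completed fails the run):
1. the jar, still held, is lowered upright to the floor of the square bay (within 5 mm of the floor) (contact force between the fingers and jar above 0.5 N and horizontal distance between jar and bay below 0.012 m and z of jar in the frame of bay below 0.005 m and angle between jar's own z axis and vertical below 0.15 rad), for 0.05 s.
2. the jar is let go and stands in the bay, its cap still loose (contact force between the fingers and jar below 0.1 N and horizontal distance between jar and bay below 0.012 m and z of jar in the frame of bay below 0.003 m and angle between jar's own z axis and vertical below 0.08 rad and value of joint twist above 0.5 rad), for 0.2 s.
At the end, for the whole second after the job is handed in: The jar stands at rest on the floor of the square bay (underside within 3 mm of the floor, axis within 12 mm of the bay's centre, within 0.08 rad of upright) and its cap is turned to within 0.15 rad of its closed stop (value of joint twist below 0.15 rad and horizontal distance between jar and bay below 0.012 m and z of jar in the frame of bay below 0.003 m and angle between jar's own z axis and vertical below 0.08 rad and linear speed of jar below 0.02 m/s); the robot touches nothing.
It fails at once if the fingers take the cap (over 2 N) while the jar is not in the bay (contact force between the fingers and cap above 2 N and distance between jar and bay above 0.02 m).
It fails at once if the jar is tipped by more than 0.6 rad (angle between jar's own z axis and vertical above 0.6 rad).
It fails at once if the bottle is moved by more than 25 mm or knocked over (distance of bottle from where it was at the start of the episode above 0.025 m or angle between bottle's own z axis and vertical above 0.5 rad).
It fails at once if the tape roll is moved by more than 25 mm (distance of tape from where it was at the start of the episode above 0.025 m).
It fails at once if the brush is moved by more than 25 mm (distance of brush from where it was at the start of the episode above 0.025 m).
It also fails if it takes over 54 s, if anything falls off the work surface, if the arm or the gripper's body presses on something with over 40 N, if the wrist force passes 120 N, or if a joint passes its speed limit or range.

## Working session

There is one attempt and no reset: what is moved stays moved. The work goes in short steps, Python scripts to look and compute and a shell command to move; the robot and the scene stay as the last step left them, time stands still between calls to the robot, and variables do not carry over. Pictures are saved under pics/ and viewed, and the job is handed in when it is done.

```bash
ls; mkdir -p pics
cat > h.py <<'E'
import numpy as np, cv2
from rig import manip
def snap(n,fn=None):
    s=manip.snapshot(n)
    if fn: cv2.imwrite('pics/'+fn,s['img'])
    return s
def ray(s,u,v):
    f=s['img'].shape[0]/2/np.tan(np.radians(s['vfov'])/2)
    d=np.array([(u-s['cx'])/f,(v-s['cy'])/f]); x=d.copy()
    for _ in range(30): x=d/(1+s['k1']*(x@x))
    T=np.array(s['camera_from_world']); R=T[:3,:3]
    return -R.T@T[:3,3], R.T@np.array([x[0],x[1],1.])
def onz(s,u,v,z):
    o,d=ray(s,u,v); return o+d*(z-o[2])/d[2]
def dep(s,u,v):
    o,d=ray(s,u,v); return o+d*float(s['z_map'][int(round(v)),int(round(u))])
def proj(s,p):
    T=np.array(s['camera_from_world']); c=T[:3,:3]@np.array(p)+T[:3,3]
    f=s['img'].shape[0]/2/np.tan(np.radians(s['vfov'])/2)
    x=c[:2]/c[2]; x=x*(1+s['k1']*(x@x)); return x*f+[s['cx'],s['cy']]
E
python3 - <<'E'
from h import *
for n in ['scene','side','wrist']:
    s=snap(n,n+'0.png'); print(n,s['vfov'],s['cx'],s['cy'],s['k1'],np.round(ray(s,280,210),2))
print(manip.sense())
E
```

```text
pics
scene 51.5835741386239 277.06690805926144 209.69351034441428 -0.11830595742123602 [[ 1.31958e+03 -2.31360e+02  6.35940e+02]
 [-7.80000e-01  2.20000e-01 -5.90000e-01]]
side 50.36715530840413 278.4550462447912 205.15569800399717 -0.021283346829775663 [[ 3.5966e+02  5.1808e+02  6.7218e+02]
 [ 2.5000e-01 -6.4000e-01 -7.3000e-01]]
wrist 58.64287729979474 278.20838386938266 207.11011219919834 -0.03761045064432036 [[ 8.9020e+01  6.2359e+02  3.7273e+02]
 [ 3.0000e-01 -8.0000e-02 -9.5000e-01]]
{'time_s': 0.15, 'q': array([-1.37420677,  0.41171536, -0.01272616,  1.5968514 ,  0.00558126,
        1.13430567, -0.08220382]), 'joint_velocities': array([-8.71355407e-04, -1.48200618e-03,  7.97805527e-04, -3.07865091e-03,
       -2.80646885e-05,  1.21399555e-03,  1.39581457e-03]), 'tau': array([ 2.08974423e-03, -6.01032186e+01,  6.83203451e-01, -2.99646235e+01,
        1.39643197e-02,  7.85878074e-03, -1.26679510e-05]), 'position': array([163.48394576, 602.84082112, 230.64683509]), 'eef_rot': array([ 1.31995992e-01,  9.91250055e-01, -6.20278653e-04, -4.99967385e-05]), 'contact_force': array([ 0.33597711,  0.15160684, -0.12018712]), 'moment': array([0.00850659, 0.03612772, 0.00509322]), 'gripper_width': 0.9976748956166644}
```

View pics/scene0.png

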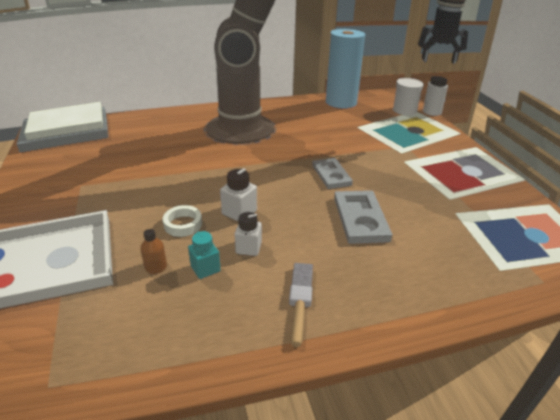

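View pics/side0.png

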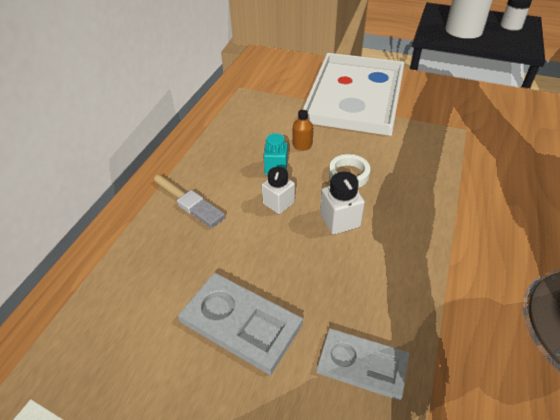

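View pics/wrist0.png

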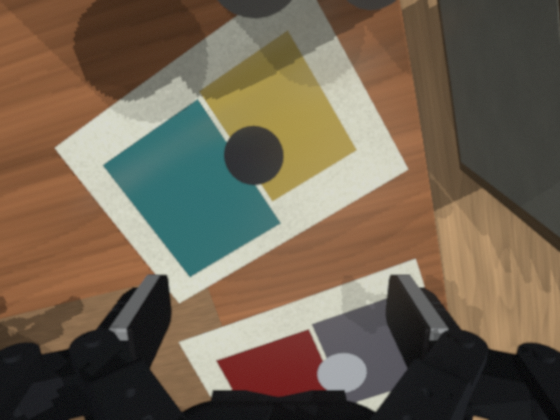

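The scene view shows the small white jar at (248,233), with the turquoise jar at (204,255) and the big white jar at (238,195). The large holder is at (362,216). In the side view the jar is at (279,190) and the holder at (240,322). I'll measure the corners next.

Run:
```python
from h import *
s=snap('side'); np.set_printoptions(suppress=True,precision=1)
hsv=cv2.cvtColor(s['img'],cv2.COLOR_BGR2HSV)
# per pixel world via depth
H,W=s['z_map'].shape
P=np.array([[dep(s,u,v) for u in range(W)] for v in range(H)]).reshape(H,W,3)
np.save('P_side.npy',P)
def rep(m,name,z=None):
    m=m.astype(np.uint8)
    n,l,st,c=cv2.connectedComponentsWithStats(m)
    for i in range(1,n):
        if st[i,4]>60:
            q=P[l==i]; r=cv2.minAreaRect(q[:,:2].astype(np.float32)); print(name,st[i],c[i],'rect',np.array(r[0]),np.array(r[1]),round(r[2],1),'z',np.median(q[:,2]))
valid=(s['z_map']>0)&(P[...,0]>200)&(P[...,0]<1000)&(abs(P[...,1])<500)
rep(valid&(abs(P[...,2]-22)<4)&(hsv[...,1]<60)&(hsv[...,2]>60),'board')
rep(valid&(P[...,2]>35),'tall')
rep(valid&(abs(P[...,2]-58)<4)&(hsv[...,1]<60)&(hsv[...,2]>100),'shoulder')
rep(valid&(P[...,2]>80)&(hsv[...,2]<60),'cap')
big=cv2.resize(s['img'][130:250,220:380],None,fx=5,fy=5,interpolation=cv2.INTER_CUBIC); cv2.imwrite('pics/crop1.png',big)
big=cv2.resize(s['img'][260:400,170:330],None,fx=4,fy=4,interpolation=cv2.INTER_CUBIC); cv2.imwrite('pics/crop2.png',big)
```

```text
board [308 113  85  17 262] [350.3 121.5] rect [ 527.1 -399.2] [210.   15.4] 5.5 z 22.221001966491485
board [329 155  41  27 366] [350.9 165. ] rect [ 484.  -234.3] [79.3 89.1] 89.3 z 23.394942682055387
board [177 191  22  17 158] [189.1 199.2] rect [772.3 -27.3] [38.9 37.9] 70.3 z 19.121188545673192
board [262 195  33  14  89] [277.9 201.8] rect [595.7 -79.1] [66.6 35.1] 22.0 z 21.877124613743604
board [321 208  41  22 114] [339.7 222. ] rect [466.4 -66.9] [42.4 82.4] 89.6 z 22.272019343060037
board [ 178  273  125   97 4187] [240.  319.8] rect [563.  190.4] [101.8 182. ] 79.2 z 21.591397834284066
tall [293 110  20  30 449] [302.5 125.9] rect [ 613.9 -291.2] [44.6 37.1] 21.2 z 62.79482253045785
tall [263 133  24  32 636] [275.  149.5] rect [ 646.  -193.3] [50.  51.3] 19.7 z 62.67396198839299
tall [262 167  33  36 792] [277.8 184.4] rect [601.3 -93.2] [49.4 51.5] 68.3 z 60.910742653512955
tall [ 321  172   44   52 1643] [342.4 197.7] rect [467.6 -88.4] [63.9 65.6] 40.2 z 77.16873238441474
shoulder [262 179  32  17 196] [278.  187.6] rect [601.  -93.5] [49.2 50.7] 66.1 z 57.07728806314498
shoulder [321 195  43  22 132] [341.8 209.5] rect [469.5 -67.8] [42.3 85.6] 85.0 z 58.1233201863609
cap [299 110   9  10  72] [302.7 114.5] rect [ 615.4 -296.9] [18.4 23. ] 18.7 z 91.86275499428336
cap [268 167  20  15 202] [277.8 173.8] rect [601.3 -93.7] [38.6 37.2] 49.1 z 84.76126344704437
cap [330 172  28  28 588] [343.  185.6] rect [468.3 -87.7] [48.9 50.9] 25.2 z 109.08411947918091
```

View pics/crop1.png

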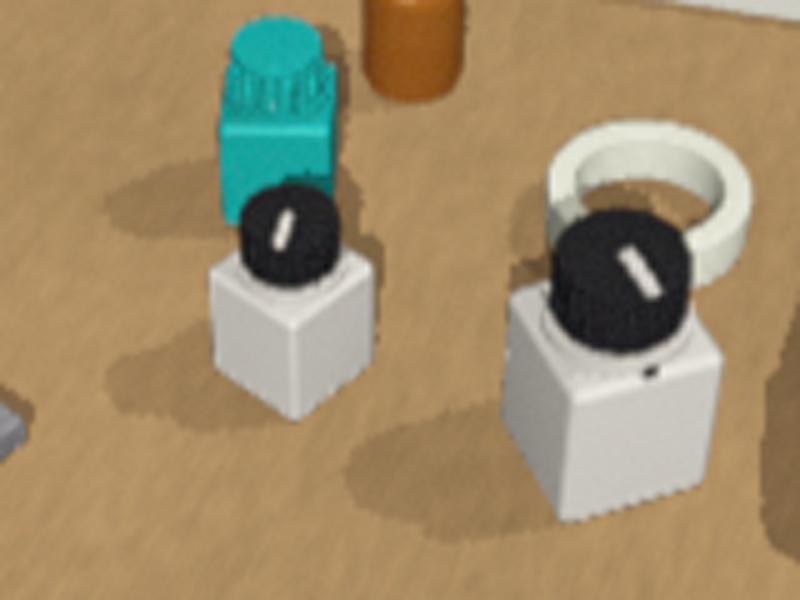

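View pics/crop2.png

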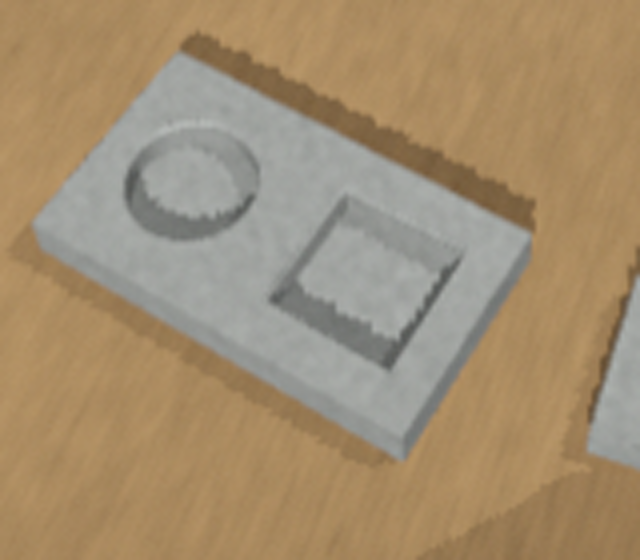

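Run:
```python
from h import *
np.set_printoptions(suppress=True,precision=1)
s=snap('side')
c=lambda x,y,f,ox,oy:(x/f+ox-.4,y/f+oy-.4)
for p in [(347,197),(462,250),(390,368),(270,300)]: print('pocket',onz(s,*c(*p,4,170,260),22))
for p in [(293,325),(212,285),(372,262)]: print('jar sh',onz(s,*c(*p,5,220,130),57))
print('line',onz(s,*c(292,213,5,220,130),86),onz(s,*c(280,247,5,220,130),86), 'capc',onz(s,*c(289,222,5,220,130),86))
P=np.load('P_side.npy')
t=snap('scene')
cv2.imwrite('pics/crop3.png',cv2.resize(t['img'][180:290,120:280],None,fx=5,fy=5,interpolation=cv2.INTER_CUBIC))
for q in [(601,-93.5,0),(601,-93.5,86),(521.7,198.3,22),(563,190.4,22)]: print(proj(t,q))
```

```text
pocket [542.2 167.9  22. ]
pocket [489.  174.7  22. ]
pocket [497.9 231.9  22. ]
pocket [553.3 221.5  22. ]
jar sh [589.4 -64.2  57. ]
jar sh [628.  -74.9  57. ]
jar sh [ 572.  -108.8   57. ]
line [600.9 -95.6  86. ] [598.4 -75.5  86. ] capc [600.2 -90.3  86. ]
[248.6 246.5]
[247.7 215.6]
[357.  200.9]
[360.8 211. ]
```

View pics/crop3.png

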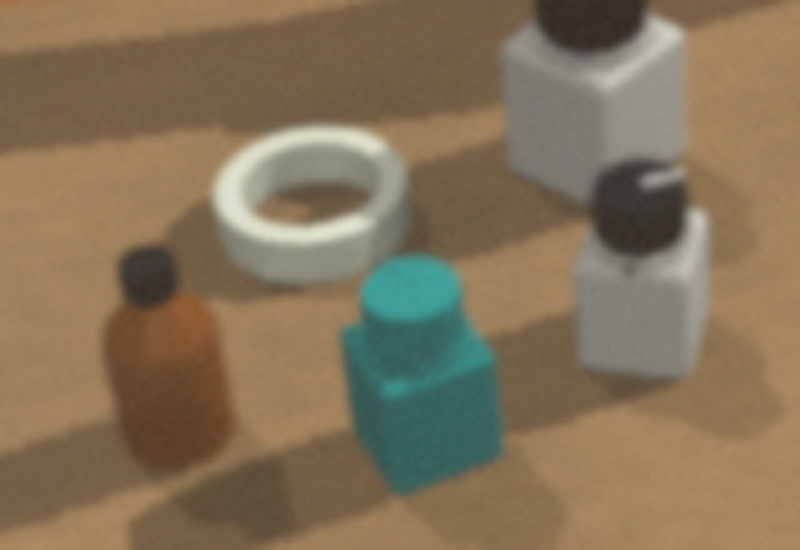

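```bash
python3 -m inch '[[8.5,[2,-3.5,0],-7],[8.5,[2,-3.5,0],-7],[8.5,[2,-3.5,0],-7],[8.5,[2,-3.5,0],-7],[8.5,[2,-3.5,0],-7],[8.5,[2,-3.5,0],-7],[8.5,[2,-3.5,0],-7],[8.5,[2,-3.5,0],-7]]'
```

```text
time_s: 0.97
position: [324.1, 321.4, 231.5]
eef_rot: [0.584, 0.812, 0.0, -0.0]
contact_force: [0.6, 0.6, 0.0]
gripper_width: 0.999
```

The crops show the black mark on the jar's +x edge at about -22° (crop3 at 630,268). The cap line is at about +97°, so the twist is roughly 2.1 rad. I'll keep moving above the jar.

```bash
python3 -m inch '[[8.5,[2.4,-3.4,-0.5],-7],[8.5,[2.4,-3.4,-0.5],-7],[8.5,[2.4,-3.4,-0.5],-7],[8.5,[2.4,-3.4,-0.5],-7],[8.5,[2.4,-3.4,-0.5],-7],[8.5,[2.4,-3.4,-0.5],-5],[8.5,[2.4,-3.4,0],0],[8.5,[2.4,-3.4,0],0]]'; python3 -m inch '[[8.5,[2.4,-3.4,0],0],[8.5,[2.4,-3.4,0],0],[8.5,[2.4,-3.4,0],0],[8.5,[2.4,-3.4,0],0],[8.5,[0,0,0],0],[8.5,[0,0,0],0]]'
python3 - <<'E'
from h import *
s=snap('wrist','w1.png'); print(proj(s,(601,-93,58)))
E
```

```text
time_s: 1.63
position: [515.4, 50.8, 201.5]
eef_rot: [0.825, 0.565, 0.0, -0.0]
contact_force: [0.8, 1.8, -0.4]
gripper_width: 0.998
time_s: 2.13
position: [611.1, -86.9, 201.0]
eef_rot: [0.826, 0.563, -0.001, 0.001]
contact_force: [-0.5, 0.7, -0.6]
gripper_width: 0.995
[270.05016236 202.33419866]
```

View pics/w1.png

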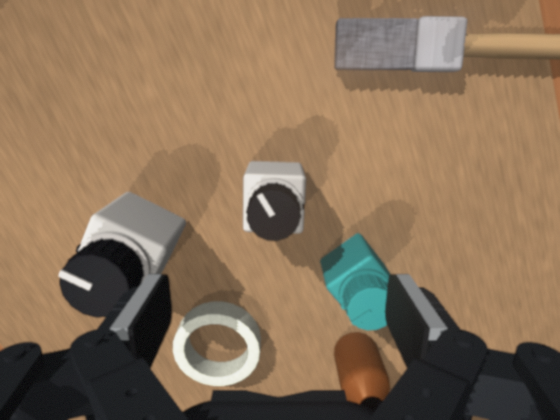

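The wrist view shows the jar at (274,200), nearly square to the picture, so the jaws are close to aligned with it. I'll measure the jar from here.

Run:
```python
from h import *
np.set_printoptions(suppress=True,precision=1)
s=snap('wrist')
img=s['img'];g=img.astype(int)
m=((g.min(2)>105)&(g.max(2)-g.min(2)<35)).astype(np.uint8)
m[:, :225]=0; m[:,330:]=0; m[:140]=0; m[260:]=0
P=[];
for v,u in np.argwhere(m): P.append(dep(s,u,v))
P=np.array(P)
for lo,hi in [(50,62),(5,50),(80,92)]:
    q=P[(P[:,2]>lo)&(P[:,2]<hi)]; print(lo,len(q),np.median(q[:,2]),cv2.minAreaRect(q[:,:2].astype(np.float32)))
k=np.array([[u,v] for v in range(170,250) for u in range(235,315) if g[v,u].max()<70]); q=np.array([dep(s,*x) for x in k]); q=q[q[:,2]>82]
print('cap',cv2.minEnclosingCircle(q[:,:2].astype(np.float32)),q.mean(0))
x,y=manip.sense()['eef_rot'][:2]; print('jaw deg',np.degrees(np.arctan2(y*y-x*x,2*x*y)),manip.sense()['position'])
cv2.imwrite('pics/w1c.png',cv2.resize(img[150:250,220:330],None,fx=6,fy=6,interpolation=cv2.INTER_CUBIC))
```

```text
50 1195 57.20205130548783 ((602.634521484375, -95.41485595703125), (48.962379455566406, 48.81061935424805), 67.17154693603516)
5 583 29.96592772467369 ((611.7482299804688, -73.57720184326172), (3.222187042236328, 47.92841339111328), 69.3237533569336)
80 213 86.5772369186538 ((598.3935546875, -98.3043212890625), (26.751590728759766, 39.099178314208984), 28.572620391845703)
cap ((618.88330078125, -63.4690055847168), 54.668704986572266) [604.1 -95.4  86.7]
jaw deg -21.172877434373017 [610.3 -83.1 201. ]
```

View pics/w1c.png

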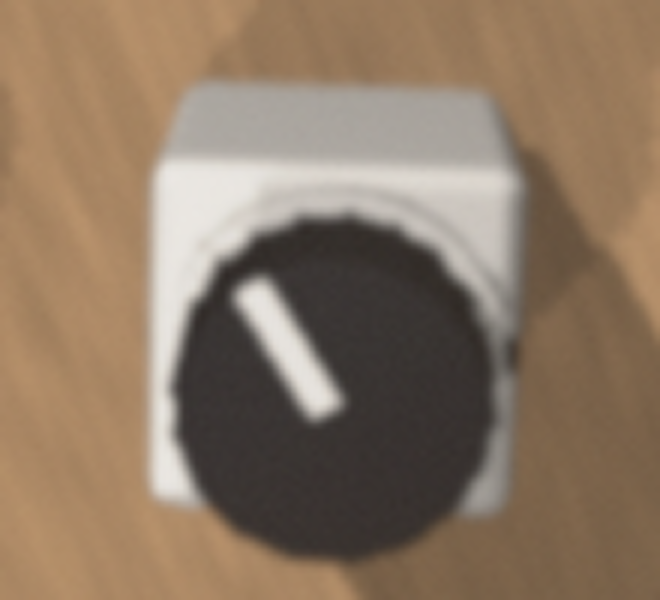

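```bash
python3 -m inch '[[8.5,[-0.4,-0.6,-1.8],-0.5],[8.5,[-0.4,-0.6,-2],-0.5],[8.5,[0,0,-2],0],[8.5,[0,0,-2],0],[8.5,[0,0,-1.8],0],[8.5,[0,0,0],0],[8.5,[0,0,0],0]]'
python3 - <<'E'
from h import *
s=snap('wrist','w2.png'); print(manip.sense()['position'])
E
```

```text
time_s: 2.82
position: [602.1, -93.7, 105.2]
eef_rot: [0.829, 0.559, -0.0, -0.001]
contact_force: [0.2, -1.0, 0.6]
gripper_width: 0.998
[602.8917719  -94.31960095 106.28009208]
```

View pics/w2.png

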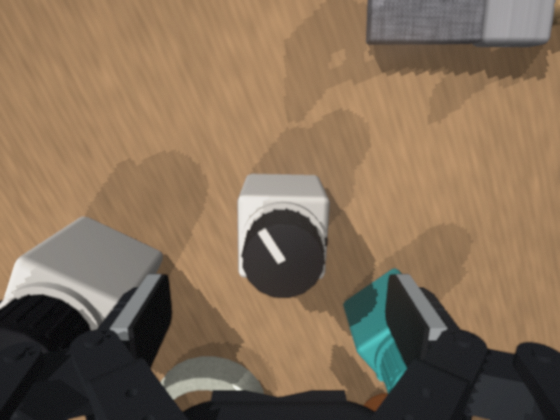

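Jar centred between the fingers (283,252 in the image, fingers around 280). Descending to grip the body.

```bash
python3 -m inch '[[8.5,[0,0,-2.2],0],[8.5,[0,0,-2.2],0],[8.5,[0,0,-2.2],0],[8.5,[0,0,-2.1],0],[8.5,[0,0,0],0],[8.5,[0,0,0],0]]'; python3 -m inch '[[4.5,[0,0,0],0],[4.5,[0,0,0],0],[4.5,[0,0,0],0],[4.5,[0,0,0],0],[4.5,[0,0,0],0],[4.5,[0,0,0],0]]'
python3 - <<'E'
from h import *
s=snap('wrist','w3.png');snap('side','s3.png'); print(manip.sense()['position'])
E
```

```text
time_s: 3.37
position: [602.9, -95.2, 19.3]
eef_rot: [0.83, 0.558, 0.0, -0.0]
contact_force: [0.3, -0.2, -0.9]
gripper_width: 0.998
time_s: 3.87
position: [604.0, -95.6, 20.4]
eef_rot: [0.83, 0.558, 0.001, 0.001]
contact_force: [-0.5, 1.2, 7.0]
gripper_width: 0.578
[603.99177528 -95.61585421  20.42391188]
```

View pics/w3.png

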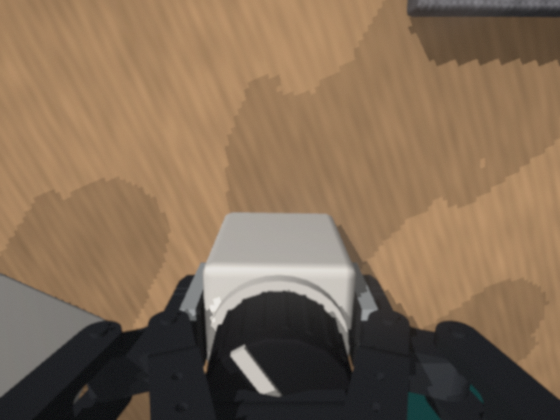

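View pics/s3.png

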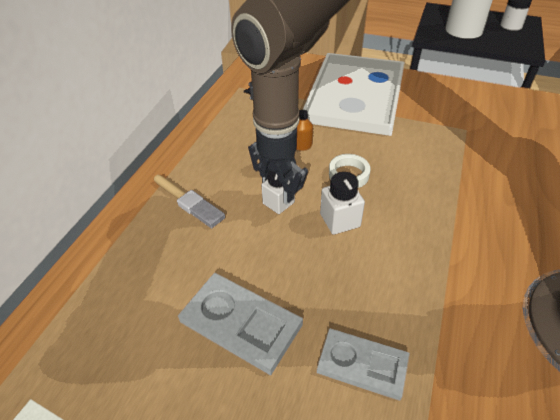

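Grip opening is 0.578, about 49 mm, so the jar body is held. The wrist view shows the pads on the body sides at (200,300) and (360,300), below the cap. Lifting.

```bash
python3 -m inch '[[4.5,[0,0,0.5],0],[4.5,[0,0,1],0],[4.5,[0,0,2],0],[4.5,[0,0,2],0],[4.5,[0,0,2],0],[4.5,[0,0,2],0],[4.5,[0,0,1],0],[4.5,[0,0,0],0]]'
python3 - <<'E'
from h import *
s=snap('side','s4.png'); print(manip.sense()['position'])
cv2.imwrite('pics/s4c.png',cv2.resize(s['img'][90:240,200:400],None,fx=4,fy=4,interpolation=cv2.INTER_CUBIC))
E
```

```text
time_s: 4.63
position: [604.1, -95.9, 126.3]
eef_rot: [0.83, 0.558, 0.002, 0.001]
contact_force: [0.5, -0.8, -3.6]
gripper_width: 0.58
[603.24367125 -95.50948763 124.58636782]
```

View pics/s4c.png

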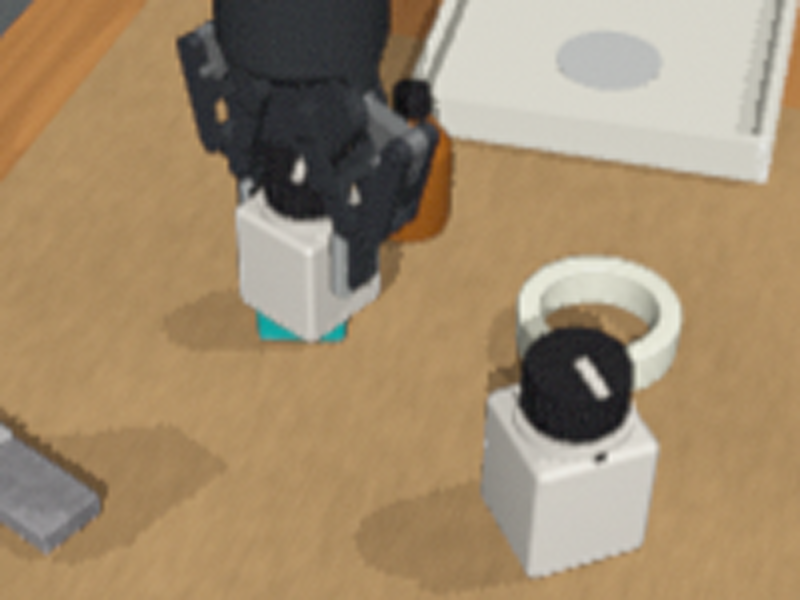

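The jar is lifted and upright (crop, 305,260). Carrying it over the bay.

```bash
python3 -m inch '[[4.5,[-0.4,1.3,0],2],[4.5,[-0.8,2.9,0],2],[4.5,[-0.9,3.4,0],2],[4.5,[-0.9,3.4,0],2],[4.5,[-0.9,3.4,0],2],[4.5,[-0.9,3.4,0],1.5],[4.5,[-0.9,3.4,0],0],[4.5,[-0.9,3.4,0],0]]';python3 -m inch '[[4.5,[-0.9,2.7,0],0],[4.5,[-0.6,1.6,0],0],[4.5,[0,0,0],0],[4.5,[0,0,0],0],[4.5,[0,0,0],0]]'
python3 - <<'E'
from h import *
np.set_printoptions(suppress=True,precision=1)
s=snap('wrist','w5.png');t=snap('side','s5.png');v=manip.sense(); x,y=v['eef_rot'][:2]; print(v['position'],np.degrees(np.arctan2(y*y-x*x,2*x*y)),v['gripper_width'])
print(proj(s,(521.5,198.5,22)))
E
```

```text
time_s: 5.35
position: [534.6, 152.4, 122.1]
eef_rot: [0.769, 0.639, -0.001, -0.001]
contact_force: [1.1, -0.0, -3.1]
gripper_width: 0.581
time_s: 5.77
position: [521.1, 192.7, 122.6]
eef_rot: [0.77, 0.638, -0.001, 0.0]
contact_force: [-0.1, -0.1, -3.7]
gripper_width: 0.581
[521.7 192.  123. ] -10.758651622137764 0.5798331322897857
[278.4 199.5]
```

View pics/w5.png

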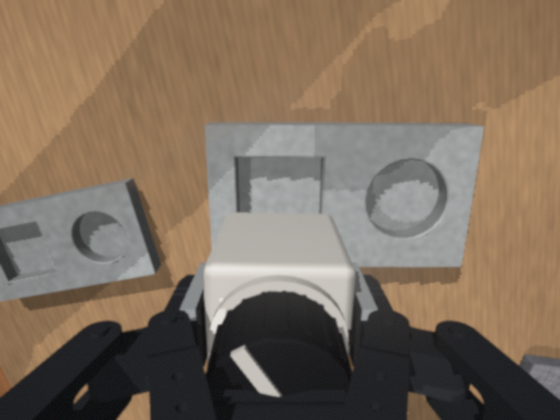

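View pics/s5.png

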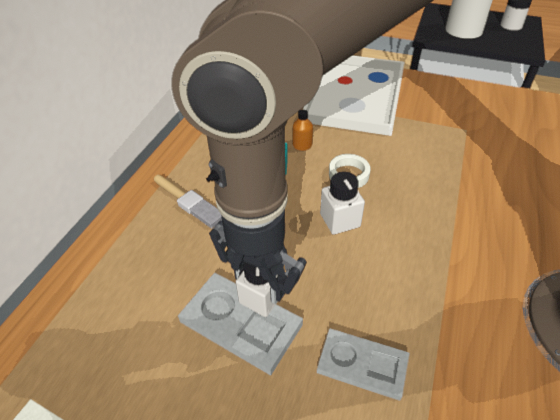

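The wrist view shows the board square to the gripper: corners at (206,124), (482,126) and (462,267), pocket top edge from (236,156) to (323,156). The jar's far bottom edge is at row 213. I'll measure both in one frame.

Run:
```python
from h import *
np.set_printoptions(suppress=True,precision=1)
s=snap('wrist'); im=s['img']
cv2.imwrite('pics/w5c.png',cv2.resize(im[110:290,190:370],None,fx=3.3,fy=3.3,interpolation=cv2.INTER_CUBIC))
v=manip.sense(); x,y=v['eef_rot'][:2]; a=np.arctan2(y*y-x*x,2*x*y); J=np.array([np.cos(a),np.sin(a)]); N=np.array([-J[1],J[0]])
def loc(p): d=np.array(p[:2])-v['position'][:2]; return d@J,d@N
H,W=s['z_map'].shape
idx=[(vv,u) for vv in range(100,280) for u in range(195,500)]
P=np.array([dep(s,u,vv) for vv,u in idx]); 
from itertools import compress
g=im[100:280,195:500].reshape(-1,3).astype(int)
m=(abs(P[:,2]-22)<5)&(g.max(1)-g.min(1)<25)&(g.min(1)>60)
r=cv2.minAreaRect(P[m][:,:2].astype(np.float32)); print('board',r,np.median(P[m][:,2]))
for n,(u,vv,z) in dict(c1=(206,124,22),c2=(482,126,22),c3=(462,267,22),p1=(236,156,22),p2=(323,156,22),).items():
    p=onz(s,u,vv,z); print(n,p,loc(p))
z0=v['position'][2]-19.5
for n,(u,vv,z) in dict(jb1=(228,213,z0+3),jb2=(328,213,z0+3),js1=(206,267,z0+57),js2=(355,267,z0+57)).items():
    p=onz(s,u,vv,z); print(n,p,loc(p))
```

```text
board ((563.4913330078125, 190.41326904296875), (100.09906768798828, 180.6326141357422), 79.40819549560547) 21.608051856975266
c1 [486.2 255.8  22. ] (np.float64(-47.00320805250716), np.float64(55.92674926521312))
c2 [660.7 221.9  22. ] (np.float64(130.80676583327434), np.float64(55.26487728140141))
c3 [643.7 122.7  22. ] (np.float64(132.67719942767832), np.float64(-45.33704997725108))
p1 [500.5 232.   22. ] (np.float64(-28.459308375285488), np.float64(35.291735530357904))
p2 [556.5 221.4  22. ] (np.float64(28.500439946206093), np.float64(35.324586372659276))
jb1 [503.7 220.3 106.7] (np.float64(-23.15931698213383), np.float64(24.31660115477538))
jb2 [547.6 211.9 106.7] (np.float64(21.559557414281397), np.float64(24.350706132124333))
js1 [503.9 220.7 160.7] (np.float64(-22.990432294409313), np.float64(24.76962726977748))
js2 [549.3 212.1 160.7] (np.float64(23.142898529181622), np.float64(24.81160865360675))
```

View pics/w5c.png

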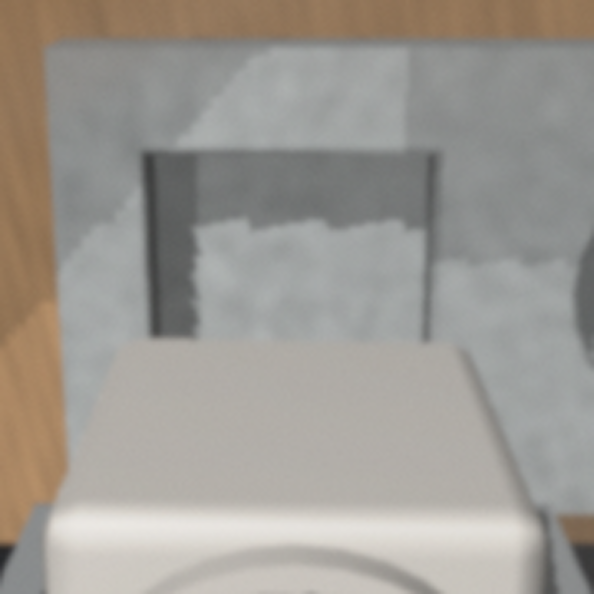

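```bash
python3 -m inch '[[4.5,[0.1,0.63,0],0],[4.5,[0,0,-1],0],[4.5,[0,0,-2],0],[4.5,[0,0,-2],0],[4.5,[0,0,-1.5],0],[4.5,[0,0,0],0],[4.5,[0,0,0],0]]'
python3 - <<'E'
from h import *
np.set_printoptions(suppress=True,precision=1)
s=snap('wrist','w6.png');t=snap('side');v=manip.sense(); print(v['position'])
cv2.imwrite('pics/s6c.png',cv2.resize(t['img'][230:390,160:340],None,fx=4,fy=3.7,interpolation=cv2.INTER_CUBIC))
E
```

```text
time_s: 6.5
position: [522.2, 199.3, 57.5]
eef_rot: [0.77, 0.638, -0.001, -0.0]
contact_force: [-0.3, 0.1, -2.6]
gripper_width: 0.572
[523.4 199.7  59.1]
```

View pics/w6.png

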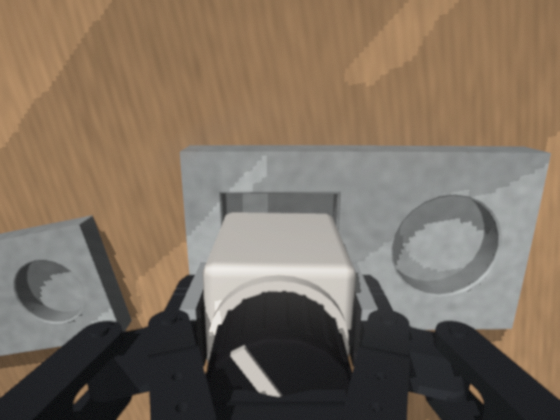

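View pics/s6c.png

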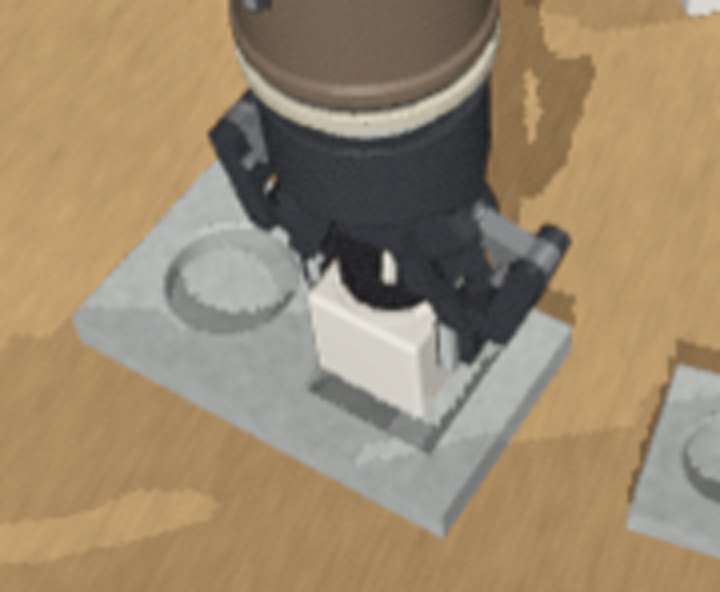

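The jar is over the pocket, whose edges are at (220,192) and (340,192). I'll check the remaining offset.

Run:
```python
from h import *
np.set_printoptions(suppress=True,precision=1)
s=snap('wrist')
v=manip.sense(); x,y=v['eef_rot'][:2]; a=np.arctan2(y*y-x*x,2*x*y); J=np.array([np.cos(a),np.sin(a)]); N=np.array([-J[1],J[0]])
print(v['position'],np.degrees(a))
for u,vv,z in [(220,192,22),(340,192,22),(228,213,v['position'][2]-16.5),(328,213,v['position'][2]-16.5)]:
    d=onz(s,u,vv,z)[:2]-v['position'][:2]; print(d@J,d@N)
```

```text
[523.5 199.9  59.4] -10.682285613699886
-29.573057855487953 28.294918749114572
30.07819769768808 28.29044635028084
-23.076779513533364 24.25072977714259
21.61433676283695 24.247004661038098
```

Jar and pocket agree within 1 mm. Lowering.

```bash
python3 -m inch '[[4.5,[0,0,-1],0],[4.5,[0,0,-1],0],[4.5,[0,0,-0.6],0],[4.5,[0,0,-0.2],0],[4.5,[0,0,0],0],[4.5,[0,0,0],0]]'; python3 -m inch '[[4.5,[0,0,-0.2],0],[4.5,[0,0,-0.1],0],[4.5,[0,0,-0.1],0],[4.5,[0,0,0],0],[4.5,[0,0,0],0]]'
```

```text
time_s: 7.15
position: [522.7, 199.6, 30.3]
eef_rot: [0.77, 0.638, -0.0, 0.0]
contact_force: [-0.3, -0.2, -2.9]
gripper_width: 0.576
time_s: 7.57
position: [522.8, 199.8, 26.6]
eef_rot: [0.77, 0.638, 0.0, 0.0]
contact_force: [-0.7, 0.2, -3.0]
gripper_width: 0.579
```

```bash
python3 -m inch '[[4.5,[0,0,-0.1],0],[4.5,[0,0,0],0],[4.5,[0,0,0],0]]'; python3 -m inch '[[4.5,[0,0,-0.1],0],[4.5,[0,0,0],0],[4.5,[0,0,0],0]]'; python3 -m inch '[[4.5,[0,0,-0.1],0],[4.5,[0,0,0],0],[4.5,[0,0,0],0]]'
```

```text
time_s: 7.82
position: [522.8, 199.7, 26.4]
eef_rot: [0.77, 0.638, 0.0, -0.0]
contact_force: [-4.0, -0.7, 6.8]
gripper_width: 0.58
time_s: 8.07
position: [522.8, 199.8, 26.4]
eef_rot: [0.77, 0.638, 0.0, -0.0]
contact_force: [-7.1, -2.3, 18.2]
gripper_width: 0.579
time_s: 8.32
position: [522.8, 199.8, 26.3]
eef_rot: [0.77, 0.638, 0.001, -0.001]
contact_force: [-10.5, -3.0, 29.9]
gripper_width: 0.579
```

The contact is at the expected height (TCP 26.4, so the jar is on the floor). I'll relax the press by 2 mm and then release.

```bash
python3 -m inch '[[4.5,[0,0,0.2],0],[4.5,[0,0,0],0],[5.5,[0,0,0],0],[7,[0,0,0],0],[7.5,[0,0,0],0],[7.5,[0,0,0],0],[7.5,[0,0,0],0],[7.5,[0,0,0],0]]'
python3 - <<'E'
from h import *
t=snap('side');s=snap('wrist','w7.png');v=manip.sense(); print(v['position'],v['contact_force'],v['gripper_width'])
cv2.imwrite('pics/s7c.png',cv2.resize(t['img'][230:390,160:340],None,fx=4,fy=3.7,interpolation=cv2.INTER_CUBIC))
E
```

```text
time_s: 8.98
position: [522.7, 199.7, 25.3]
eef_rot: [0.77, 0.638, -0.0, 0.0]
contact_force: [-0.3, 0.2, -0.6]
gripper_width: 0.876
[522.72058439 199.71317265  25.38855131] [ 0.10577307  0.45618981 -0.29850065] 0.8764947637596644
```

View pics/s7c.png

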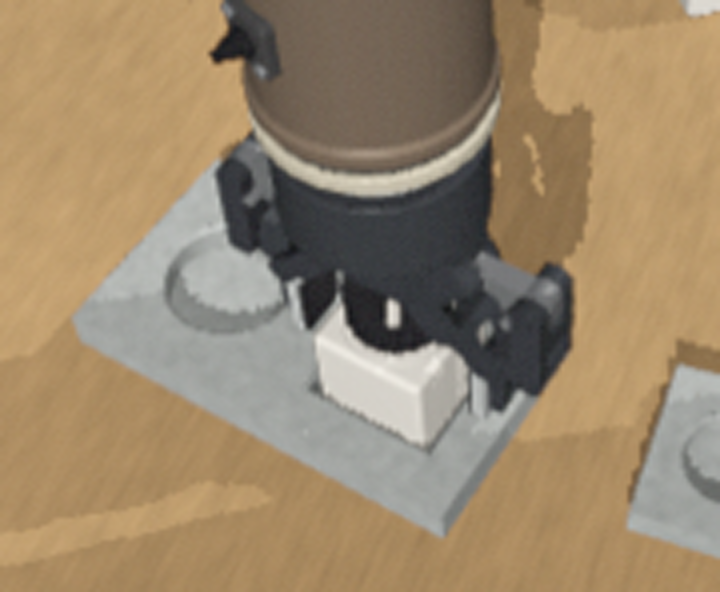

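View pics/w7.png

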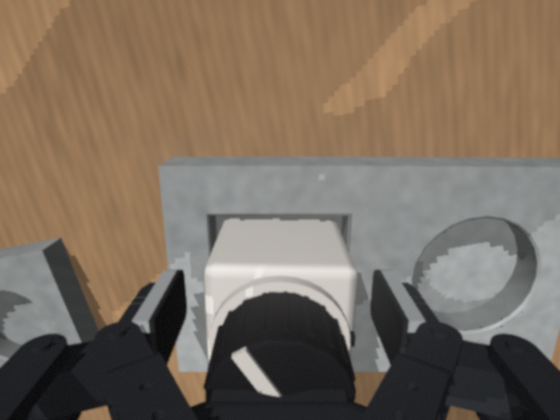

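The jar stands in the bay, released. Both pads are clear of it in the wrist view, at (170,310) and (385,310). I'll raise to cap height and check the joint 7 range.

```bash
python3 -m inch '[[7.5,[0,0,1],0],[7.5,[0,0,1.8],0],[7.5,[0,0,2],0],[7.5,[0,0,1.8],0],[7.5,[0,0,1.2],7],[7.5,[0,0,0],7],[7.5,[0,0,0],0],[7.5,[0,0,0],0]]'
python3 - <<'E'
from h import *
np.set_printoptions(suppress=True,precision=3)
t=snap('side');s=snap('wrist','w8.png');v=manip.sense(); print(v['position'],v['q'],v['eef_rot'])
cv2.imwrite('pics/s8c.png',cv2.resize(t['img'][230:390,160:340],None,fx=4,fy=3.7,interpolation=cv2.INTER_CUBIC))
E
```

```text
time_s: 9.75
position: [522.7, 199.7, 104.1]
eef_rot: [0.688, 0.726, 0.0, -0.0]
contact_force: [-0.1, -0.5, -0.1]
gripper_width: 0.874
[522.456 199.55  103.334] [-0.77   0.468  0.419  1.908 -0.254  0.817 -0.161] [ 0.688  0.726 -0.    -0.   ]
```

View pics/w8.png

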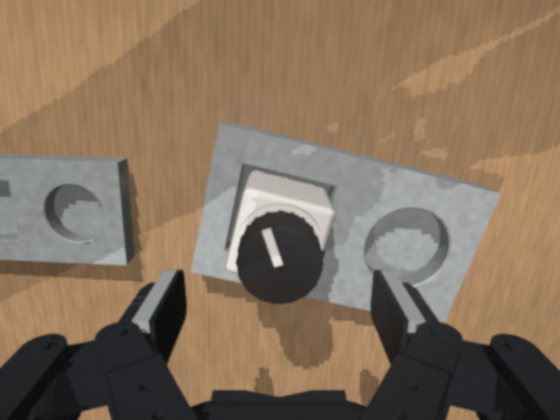

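View pics/s8c.png

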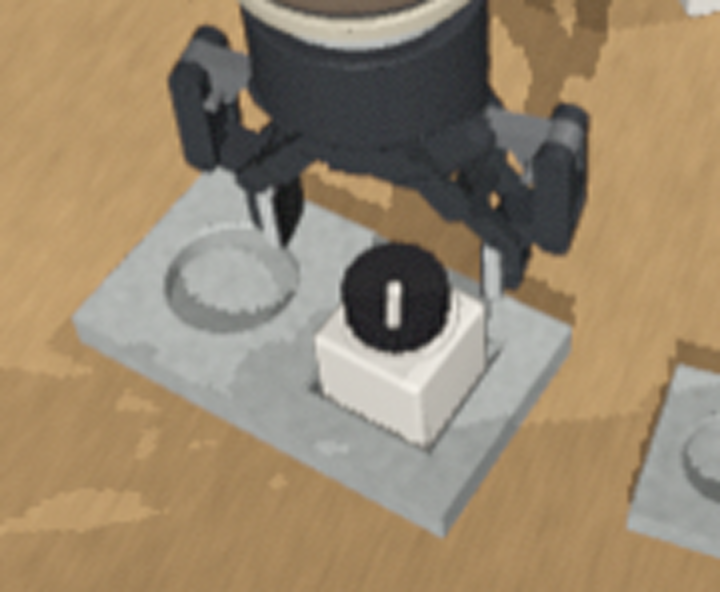

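The jar stands square in the bay, and the cap line is visible at (272,247) in the wrist view. I'll measure the cap centre, line and mark.

Run:
```python
from h import *
np.set_printoptions(suppress=True,precision=1)
for n,box in [('wrist',(195,305,220,335)),('side',(285,335,240,280))]:
    s=snap(n); g=s['img'].astype(int)
    a,b,c,d=box
    dk=[];wh=[]
    for v in range(a,b):
        for u in range(c,d):
            p=dep(s,u,v)
            if p[2]>89 and p[2]<96: (wh if g[v,u].min()>120 else dk).append(p)
    q=np.array(dk+wh); wh=np.array(wh)
    c0,r=cv2.minEnclosingCircle(q[:,:2].astype(np.float32)); R=cv2.minAreaRect(q[:,:2].astype(np.float32))
    l=wh.mean(0)[:2]-np.array(R[0]); print(n,len(q),c0,r,R,np.median(q[:,2]),'line ang',np.degrees(np.arctan2(l[1],l[0])),np.linalg.norm(l),len(wh))
    vx,vy,_,_=cv2.fitLine(wh[:,:2].astype(np.float32),cv2.DIST_L2,0,.01,.01).ravel(); print(np.degrees(np.arctan2(vy,vx)))
```

```text
wrist 5289 (522.57470703125, 199.73947143554688) 19.9796142578125 ((522.5365600585938, 199.8095703125), (39.21308517456055, 38.97159194946289), 55.95866394042969) 91.67422021674656 line ang 111.76058806037832 10.531717754001088 392
-71.56317
side 474 (521.8455810546875, 200.04893493652344) 20.01388931274414 ((521.3543701171875, 200.81430053710938), (37.616371154785156, 37.87956237792969), 20.834476470947266) 91.32316154087005 line ang 109.18224282620612 8.770269788795261 36
-67.68636
```

Cap centre (522.5,199.8) coincides with the TCP. The line is at 110° and jar +x at -10.7°, so the twist is about 121° (2.1 rad). I'll pre-turn counter-clockwise, then lower to the cap.

```bash
python3 -m inch '[[7.5,[0,0,0],7],[7.5,[0,0,0],7],[7.5,[0,0,0],7],[7.5,[0,0,0],7],[7.5,[0,0,0],7],[7.5,[0,0,0],7],[7.5,[0,0,0],7],[7.5,[0,0,0],7]]'; python3 -m inch '[[7.5,[0,0,0],7],[7.5,[0,0,0],7],[7.5,[0,0,-1],0],[7.5,[0,0,-1.2],0],[7.5,[0,0,-1.2],0],[7.5,[0,0,-0.6],0],[7.5,[0,0,0],0],[7.5,[0,0,0],0]]'
python3 - <<'E'
from h import *
np.set_printoptions(suppress=True,precision=3)
v=manip.sense(); x,y=v['eef_rot'][:2];print(v['position'],v['q'],np.degrees(np.arctan2(y*y-x*x,2*x*y)),v['moment'])
E
```

```text
time_s: 10.62
position: [522.5, 199.6, 103.0]
eef_rot: [0.262, 0.965, -0.0, -0.0]
contact_force: [0.6, 1.1, 0.2]
gripper_width: 0.878
time_s: 11.28
position: [522.2, 199.5, 62.5]
eef_rot: [0.146, 0.989, -0.001, -0.001]
contact_force: [0.4, 0.5, -0.3]
gripper_width: 0.879
[522.181 199.539  62.508] [-0.531  0.504  0.104  1.919 -0.075  0.725  0.895] 73.26562591152076 [-0.033  0.023 -0.018]
```

Joint 7 is at 0.9, leaving room for a full turn the other way. Closing on the cap.

```bash
python3 -m inch '[[3.5,[0,0,0],0],[3.5,[0,0,0],0],[3.5,[0,0,0],0],[3.5,[0,0,0],0],[3.5,[0,0,0],0],[3.5,[0,0,0],0],[3.5,[0,0,0],0]]'
python3 - <<'E'
from h import *
t=snap('side');v=manip.sense(); print(v['position'],v['moment'])
cv2.imwrite('pics/s9c.png',cv2.resize(t['img'][230:390,160:340],None,fx=4,fy=3.7,interpolation=cv2.INTER_CUBIC))
E
```

```text
time_s: 11.87
position: [523.1, 199.7, 64.2]
eef_rot: [0.145, 0.989, 0.0, 0.0]
contact_force: [-1.1, -1.0, 5.6]
gripper_width: 0.446
[523.06841584 199.73853096  64.15278825] [-0.13864025  0.28458827 -0.02489168]
```

View pics/s9c.png

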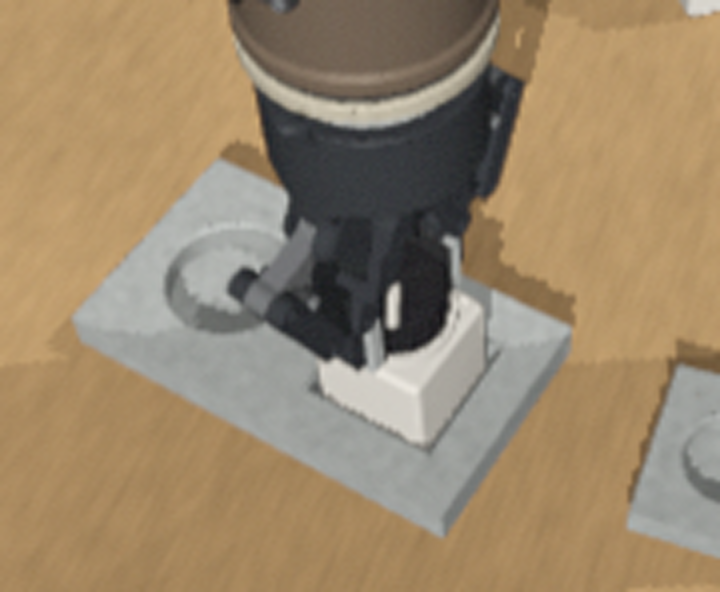

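The pads hold the cap (opening about 38 mm) and sit above the shoulder, at (375,345) in the crop. Turning clockwise.

```bash
python3 -m inch '[[3.5,[0,0,0],-4],[3.5,[0,0,0],-6],[3.5,[0,0,0],-6],[3.5,[0,0,0],-6],[3.5,[0,0,0],-6],[3.5,[0,0,0],-6],[3.5,[0,0,0],-6],[3.5,[0,0,0],0]]'; python3 -m inch '[[3.5,[0,0,0],-5],[3.5,[0,0,0],-6],[3.5,[0,0,0],-6],[3.5,[0,0,0],-6],[3.5,[0,0,0],-6],[3.5,[0,0,0],-6],[3.5,[0,0,0],-6],[3.5,[0,0,0],0]]'
python3 - <<'E'
from h import *
np.set_printoptions(suppress=True,precision=2)
t=snap('side');w=snap('wrist','w10.png');v=manip.sense(); x,y=v['eef_rot'][:2];print(v['position'],v['moment'],v['q'],np.degrees(np.arctan2(y*y-x*x,2*x*y)))
cv2.imwrite('pics/s10c.png',cv2.resize(t['img'][230:390,160:340],None,fx=4,fy=3.7,interpolation=cv2.INTER_CUBIC))
E
```

```text
time_s: 12.58
position: [523.1, 200.4, 64.2]
eef_rot: [0.477, 0.879, 0.001, 0.0]
contact_force: [-1.0, -0.5, 4.8]
gripper_width: 0.449
time_s: 13.25
position: [523.3, 200.3, 64.2]
eef_rot: [0.755, 0.656, 0.001, 0.0]
contact_force: [-0.5, -0.3, 5.9]
gripper_width: 0.449
[523.28 200.35  64.15] [-0.07  0.06 -0.06] [-0.81  0.54  0.48  1.94 -0.35  0.75 -0.26] -7.668617011326384
```

View pics/s10c.png

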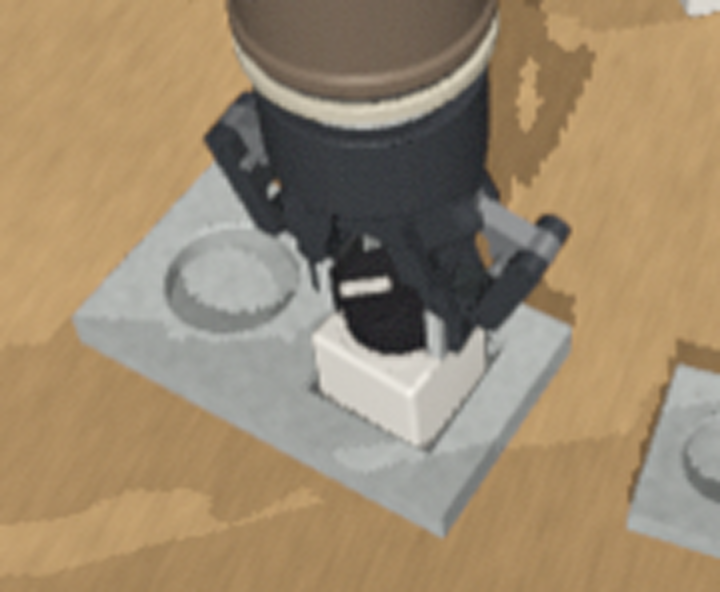

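View pics/w10.png

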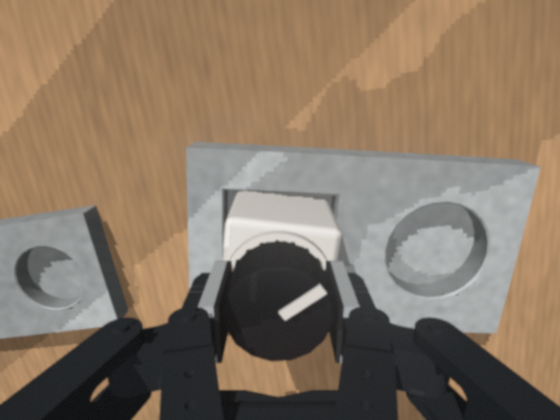

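The cap has turned about 81° and the jar has shifted slightly in the bay. About 40° plus the jar's slack remains.

```bash
python3 -m inch '[[3.5,[0,0,0],-5],[3.5,[0,0,0],-6],[3.5,[0,0,0],-6],[3.5,[0,0,0],-6],[3.5,[0,0,0],-6],[3.5,[0,0,0],-6],[3.5,[0,0,0],-5],[3.5,[0,0,0],0]]'
python3 - <<'E'
from h import *
np.set_printoptions(suppress=True,precision=2)
v=manip.sense(); x,y=v['eef_rot'][:2];print(v['position'],v['moment'],np.degrees(np.arctan2(y*y-x*x,2*x*y)))
E
python3 -m inch '[[3.5,[0,0,0],-4],[3.5,[0,0,0],-4],[3.5,[0,0,0],0],[3.5,[0,0,0],0]]'
python3 - <<'E'
from h import *
np.set_printoptions(suppress=True,precision=2)
t=snap('side');w=snap('wrist','w11.png');v=manip.sense(); x,y=v['eef_rot'][:2];print(v['position'],v['moment'],v['q'],np.degrees(np.arctan2(y*y-x*x,2*x*y)))
E
```

```text
time_s: 14.02
position: [523.3, 200.2, 64.1]
eef_rot: [0.933, 0.359, 0.001, -0.0]
contact_force: [-1.4, 0.0, 6.2]
gripper_width: 0.452
[523.32 200.18  64.13] [-0.07  0.09 -0.06] -47.955311428488756
time_s: 14.35
position: [522.6, 199.4, 64.1]
eef_rot: [0.955, 0.295, -0.0, 0.0]
contact_force: [-4.0, -2.9, 9.5]
gripper_width: 0.453
[522.58 199.38  64.13] [-0.7   0.72  0.31] [-0.96  0.6   0.7   1.95 -0.53  0.79 -0.93] -55.62497913842166
```

View pics/w11.png

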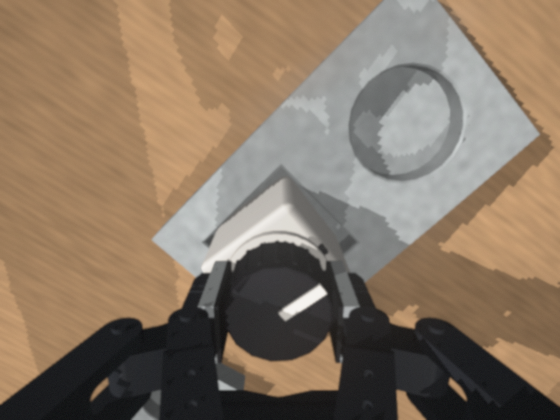

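The vertical moment jumped to 0.31 N m, which suggests the stop. I'll check the line against the mark.

```bash
cat > ang.py <<'E'
from h import *
np.set_printoptions(suppress=True,precision=1)
s=snap('wrist'); g=s['img'].astype(int)
wh=[];dk=[];mk=[];al=[]
for v in range(150,400):
    for u in range(190,380):
        p=dep(s,u,v)
        if np.hypot(p[0]-522.5,p[1]-199.7)<18 and 89<p[2]<96:
            al.append(p)
            if g[v,u].min()>120: wh.append(onz(s,u,v,92))
        r=np.hypot(p[0]-522.5,p[1]-199.7)
        if 60<p[2]<67 and 21<r<28 and g[v,u].max()<75: mk.append((u,v,*p))
wh=np.array(wh); vx,vy,_,_=cv2.fitLine(wh[:,:2].astype(np.float32),cv2.DIST_L2,0,.01,.01).ravel()
l=wh.mean(0)[:2]-[522.5,199.7]
print('line',np.degrees(np.arctan2(vy,vx))%180,np.degrees(np.arctan2(l[1],l[0])),len(wh))
mk=np.array(mk); print(len(mk)); print(mk[:40])
cv2.imwrite('pics/%s'%__import__('sys').argv[1],cv2.resize(s['img'][160:380,180:400],None,fx=2.7,fy=2.7,interpolation=cv2.INTER_CUBIC))
E
python3 ang.py w11c.png
```

```text
line 161.51741 -21.265386136605034 608
48
[[321.  244.  545.4 194.3  64.2]
 [322.  244.  545.3 193.6  63.1]
 [320.  245.  544.6 194.2  63.7]
 [321.  245.  545.1 194.2  64.7]
 [322.  245.  545.5 193.9  65. ]
 [323.  245.  545.6 193.5  64.6]
 [319.  246.  543.7 193.8  62.5]
 [320.  246.  544.7 194.4  65. ]
 [321.  246.  544.9 194.1  65.2]
 [322.  246.  545.2 193.8  65.2]
 [323.  246.  545.5 193.6  65.6]
 [319.  247.  543.7 194.1  63.9]
 [320.  247.  544.2 194.   64.8]
 [321.  247.  544.8 194.1  65.9]
 [322.  247.  545.  193.8  66. ]
 [323.  247.  545.2 193.4  65.8]
 [324.  247.  545.3 192.9  65.3]
 [319.  248.  543.8 194.4  65.5]
 [320.  248.  543.9 193.8  65. ]
 [321.  248.  544.6 194.   66.4]
 [322.  248.  544.5 193.3  65.3]
 [323.  248.  544.7 192.9  65.1]
 [324.  248.  544.9 192.6  65.2]
 [325.  248.  545.  192.1  64.8]
 [320.  249.  544.  194.1  66.5]
 [321.  249.  543.8 193.2  64.9]
 [322.  249.  544.2 193.1  65.6]
 [323.  249.  544.5 192.9  65.9]
 [324.  249.  544.8 192.6  66.1]
 [325.  249.  545.  192.2  65.9]
 [326.  249.  544.7 191.2  64.1]
 [321.  250.  543.7 193.3  65.9]
 [322.  250.  543.9 192.9  65.7]
 [323.  250.  544.  192.4  65.4]
 [325.  250.  544.5 191.8  65.5]
 [326.  250.  544.6 191.3  65. ]
 [322.  251.  543.7 192.8  66.3]
 [323.  251.  544.  192.5  66.4]
 [324.  251.  544.2 192.3  66.6]
 [325.  251.  543.9 191.2  64.5]]
```

View pics/w11c.png

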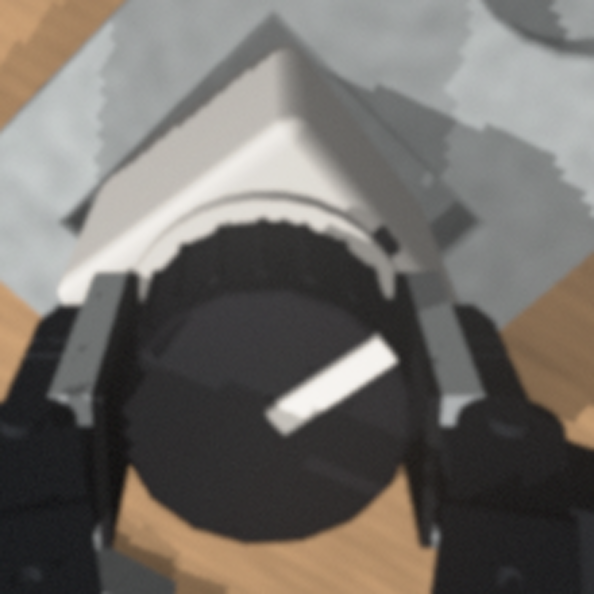

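The mark is at about -17° and the line at -18.5 to -21°, so the cap looks home. A small extra turn will confirm the stop.

```bash
python3 -m inch '[[3.5,[0,0,0],-3],[3.5,[0,0,0],-2],[3.5,[0,0,0],0]]'
python3 - <<'E'
from h import *
v=manip.sense(); x,y=v['eef_rot'][:2];print(v['moment'],np.degrees(np.arctan2(y*y-x*x,2*x*y)))
E
python3 ang.py w12c.png | head -3
```

```text
time_s: 14.75
position: [522.9, 198.2, 64.1]
eef_rot: [0.967, 0.253, -0.0, 0.001]
contact_force: [-3.0, -5.7, 10.2]
gripper_width: 0.449
[-1.47928451  0.46143847  1.03193254] -60.689905012120214
line 157.3692 -31.496169833893212 561
50
[[319.  244.  544.4 191.4  63.2]
```

View pics/w12c.png

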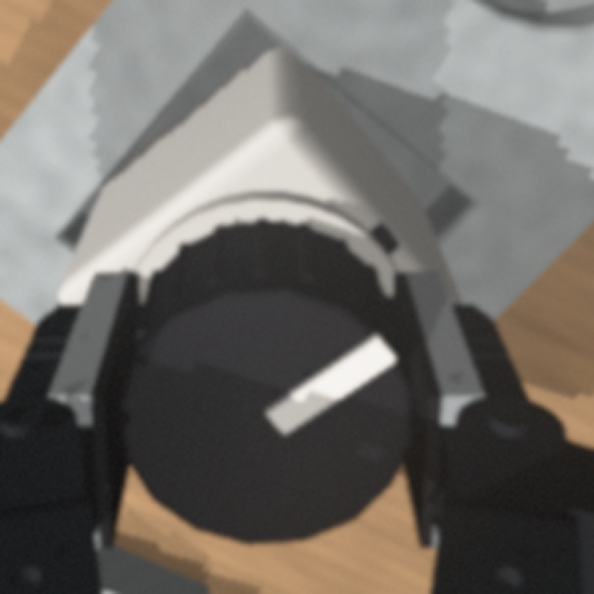

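The jar turned together with the cap and the moment is 1.0 N m, so the cap is against its stop. Releasing and rising.

```bash
python3 -m inch '[[5,[0,0,0],0],[7.5,[0,0,0],0],[7.5,[0,0,0],0],[7.5,[0,0,0],0],[7.5,[0,0,0],0],[7.5,[0,0,1],0],[7.5,[0,0,1.5],0],[7.5,[0,0,2],0]]'; python3 -m inch '[[7.5,[0,0,2],0],[7.5,[0,0,2],0],[7.5,[0,0,2],0],[7.5,[0,0,0],0],[7.5,[0,0,0],0]]'
python3 ang.py w13c.png | head -1
python3 - <<'E'
from h import *
np.set_printoptions(suppress=True,precision=1)
s=snap('wrist','w13.png'); t=snap('side')
cv2.imwrite('pics/s13.png',t['img'])
v=manip.sense(); print(v['position'],v['contact_force'])
cap=[];line=[];sh=[];mk=[]
g=s['img'].astype(int)
for a in range(120,340):
    for b in range(180,390):
        p=dep(s,b,a); r=np.hypot(p[0]-522.5,p[1]-199.7)
        if 88<p[2]<96 and r<28:
            cap.append(p)
            if g[a,b].min()>120: line.append(p)
        if 60<p[2]<67 and r<40:
            sh.append(p)
            if g[a,b].max()<80 and 21<r<29: mk.append(p)
cap,line,sh,mk=map(np.array,(cap,line,sh,mk))
c=np.array(cv2.minAreaRect(cap[:,:2].astype(np.float32))[0]); print('cap',c,np.median(cap[:,2]),cap[:,2].std())
print('shoulder',cv2.minAreaRect(sh[:,:2].astype(np.float32)),np.median(sh[:,2]))
an=lambda q:np.degrees(np.arctan2(*(q.mean(0)[:2]-c)[::-1]))
print('line',an(line),'mark',an(mk) if len(mk) else None,len(mk), mk.mean(0) if len(mk) else '')
E
```

```text
time_s: 15.47
position: [522.0, 199.4, 108.6]
eef_rot: [0.967, 0.253, -0.001, 0.0]
contact_force: [1.1, 0.3, -0.4]
gripper_width: 0.877
time_s: 15.88
position: [523.3, 200.1, 169.9]
eef_rot: [0.967, 0.253, 0.001, -0.001]
contact_force: [-1.2, -0.3, -0.3]
gripper_width: 0.876
line 158.86575 -31.394928034622488 211
[522.1 199.7 167.8] [-0.1  0.2 -1.4]
cap [522.  198.4] 91.75748490606651 0.811660384803804
shoulder ((521.8987426757812, 198.13214111328125), (49.827354431152344, 50.054649353027344), 68.81546020507812) 63.233031526283895
line -28.57567847137172 mark -20.620371014675637 14 [544.2 190.   65.3]
```

View pics/w13.png

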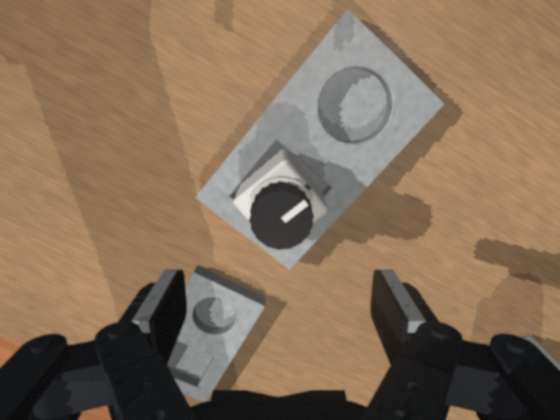

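View pics/s13.png

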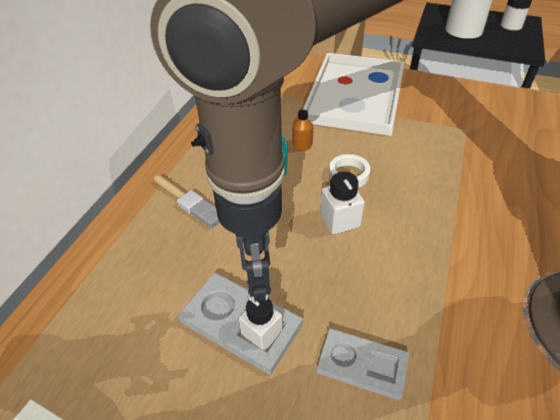

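Run:
```python
from h import *
print(manip.job_done())
```

```text
the job is handed in; nothing more can be done
None
```

I gripped the small white jar by its body and lowered it upright onto the floor of the square bay, then let go with the cap still about 2.1 rad loose. After that I took the cap and turned it clockwise in one grasp, about 134° of gripper turn. By the end the jar was turning with the cap at about 1.0 N m, so it was on its stop. I opened the fingers, rose clear and handed in at about 16 s; no verdict was reported.

**Last checks before handing in:**
- **Jar position:** the jar's axis was at (521.9, 198.1) against the bay centre at about (522.2, 198.1).
- **Height and tilt:** the shoulder read 63.2 mm (64 expected) and the cap top 91.8 mm (92 expected). The cap top was level.
- **Cap closed:** the line's direction was -21.1° and the jar's +x axis -21.2°, so the twist is about 0.
- **Bystanders:** the bottle, tape and brush look unmoved in the last side view. I didn't measure them.

**One disagreement:** the angle taken from the line's centroid gave -28.6° against the mark at -20.6°. That would put the cap about 8° past its stop, which can't happen. I put it down to shadow on the line and an error in the cap centre, and trusted the fitted direction.

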